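# Set the wax warmer four clicks up and start it

## Robot

A 7-joint arm with a two-finger parallel gripper is mounted at the origin on the work surface. World frame = base frame: x ahead of the robot, y to its left, z up, the work surface at z = 0. Lengths are in m, angles in rad, forces in N, time in s.
With the tool pointing down it reaches from about 0.4 to 0.85 m from the base axis. Payload 4.5 kg.
Tool frame: the origin (TCP) lies midway between the tips of the shut fingers; the grasp point (between the pads) lies 19 mm behind it (bot.pinch_z is the distance from the TCP to the grasp point, in m); z points along the fingers, y is the line along which they close (so a half turn about z gives the same grasp; the last joint's range is limited). The gripper opens to 88 mm and grips with 3 to 60 N. Pads are 18 mm wide; open, the fingers measure 123 mm over their backs; the gripper's body (75 mm by 187 mm) begins 45 mm behind the grasp point.
Start: joints at [-1.224, 0.689, -0.195, 1.565, 0.157, 0.902, -0.215], TCP at [0.192, 0.595, 0.239] pointing down, gripper open.
Joint ranges: [-3.01, 3.01], [-0.46, 2.08], [-1.47, 1.51], [0.13, 2.56], [-1, 4.14], [0.04, 2.09], [-2.66, 2.66]. Speed limits (rad/s): [2.57, 2.57, 3.14, 3.14, 3.14, 3.14, 3.14].

## Interface

Orientations are given as a unit quaternion [w, x, y, z].
In Python, from plant import status, vision, hand_in, bot gives the robot as it stands.
- The arm moves only by the shell command python3 -m creep 'ROWS'. ROWS is a JSON object of lists of equal length, an entry for each row: "twist": the turn, a rotation vector about the tool's x, y, z in rad, a list of three; "travel": the shift along the tool's x, y, z in mm, a list of three; "jaw": the gripper command: -1 is fully open, 1 is shut, values between are in proportion. A call has 1 to 5 rows; each row shifts and turns the commanded pose from where the row before left it, along the tool's axes as they then stand; what a row does not reach is not made up. A row lasts 1/10 s, in which the tool goes at most 50 mm and 8.59 degrees, less where a joint would pass 70% of its speed; a pose out of reach is approached as far as the arm can. A call with a gripper value outside its range is refused whole. The fingers move at their own pace and stop on an object; the grip force is fixed at half the most. Time passes only in rows, so rows that do not move let the fingers close. It gives the time, the measured TCP pose, the force, the opening and the grip force at its end, in the units of the state.
- status.observe(): the state, without advancing time (a new reading comes with each control period).
- vision.snapshot(name): name is "side" or "top"; returns (picture, depth): 384x512x3 uint8, blue, green, red; 384x512 float32, m along the optical axis (not along the pixel's ray), 0 where there is no reading.
- vision.camera_params(name): a dict with "K" (3x3 intrinsics, pixels), "R" (3x3) and "t" (3): a world point X has camera coordinates R X + t. Camera axes: x right, y down, z forward; pixel columns grow to the right and rows downward; lengths in m; the calibration is good to about 2 mm. A picture is of the moment at which its call begins. camera_params takes no time and is no camera call.
- hand_in(): hands the job in; it is judged then, once.
The state is a dict: "t": time; "q": joint angles; "joint_velocities": joint speeds; "joint_efforts": joint torques, N m; "position": TCP position; "eef_rot": TCP orientation; "contact_force": force on the tool from outside, world axes, zero at the start; "ft_torque": the same for the moment, N m; "gripper_width": finger opening in m; "gripper_force": force on a finger pad.
Only numpy, scipy, OpenCV 4.12 (cv2) and the standard library are available. Lean on these libraries where they do the work, as an engineer would, in place of code of your own. Each camera call takes 0.05 s, during which the arm holds its last target. There are 200 camera calls.

## Task

Turn the wax warmer up by pushing its dial clockwise with a fingertip from off by exactly four clicks, without pinching the dial and without going past the fourth click. Then take the finger off the dial and press the start button fully down, let it spring back and move clear. Leave all the candles, the cup, the glue gun and the tape standing or lying where they are.

Things in the scene. Friction and masses are not known exactly. Their poses are not given: they have to be found in the camera images.
- warmer: flat white housing fixed to the table, 190 mm deep (its x), 420 mm long (its y), level top 60 mm above the table; origin at the centre of its underside. On top: the dial near the middle and, 155 mm to either side along y, the start button and a lidded steel pot (96 mm across; its knob ends 69 mm above the warmer's top); button and pot may stand either way round
- dial_base: the dial's fixed round plate lying on the warmer's top, 136 mm across, 4 mm thick, nine tick marks 30 degrees apart along the rim; origin on the dial's upright axis at the plate's underside, x along the pointer as it stands at off. The turning aluminium disc on it is 96 mm across, its upper face 15 mm above the warmer's top. In rules dial_c1 and dial_c2 are the pointer's two halves
- dial_axis (a point): point on the dial's upright turning axis, 41 mm above the warmer's top, level with the top of the pointer. Does not turn: z up, x along the pointer as it stands at off
- pointer_end (a point): top edge at the outer end of the pointer; turns with the dial, x outwards. The pointer is a black upright bar on the disc, 14 mm wide, running from the axis 48 mm out to one side only; its two long faces rise 26 mm from the disc to 41 mm above the warmer's top; round hub of 26 mm diameter at the axis. Push on a long face near the outer end to turn the dial
- dial (a joint): dial angle in rad: starts at 0 (off), grows clockwise seen from above. It rests every 0.5236 rad (30 degrees); four clicks is 2.094. Between rests a spring resists with up to 0.125 N m (about 3.5 N at 36 mm) until about halfway, then the dial jumps ahead by itself into the next rest and stays. Light friction. Stops at -0.2 and 4.4
- start_top (a point): centre of the top of the round grey start button, 30 mm across, in a black ring 46 mm across; 22 mm above the warmer's top; z up. Pressed straight down
- start (a joint): travel of the start button in m: 0 up, 0.006 fully down; needs about 1.5 N to begin and 5 N to go fully down, springs back when let go
- tealight: small round metal tea light, 38 mm across, 16 mm high, loose, standing on the warmer's top at the robot's side of the dial; origin at the centre of its underside. Not part of the job
- grey_candle: dark grey pillar candle, 62 mm across, 125 mm high, loose on the table beyond the warmer; origin at the centre of its underside. Not part of the job
- green_candle: green pillar candle, 44 mm across, 75 mm high, loose on a 25 mm thick slice of log beyond the warmer; origin at the centre of its underside. Not part of the job
- white_candle: white pillar candle, 44 mm across, 60 mm high, loose on the same slice of log; origin at the centre of its underside. Not part of the job
- cup: paper cup, 76 mm across the rim, 90 mm high, loose on the table at the warmer's left (+y) end; origin at the centre of its underside. Not part of the job
- glue_gun: dark green glue gun lying on its side, about 250 x 140 x 46 mm, loose on the table at the warmer's right (-y) end; origin under the middle of its barrel. Not part of the job
- tape_roll: roll of tape lying flat, 76 mm across, 22 mm high, loose on the table between robot and warmer; origin at the centre of its underside. Not part of the job

How it is judged:
By the outcome, as a careful person would: the job done as asked, in the order asked, and still so for the second after the job is handed in, with the robot touching nothing.
It also fails if it takes over 51 s, if anything falls off the work surface, if the arm or the gripper's body presses on something with over 40 N, if the wrist force passes 120 N, or if a joint passes its speed limit or range.

## Working session

There is one attempt and no reset: what is moved stays moved. The work goes in short steps, Python scripts to look and compute and a shell command to move; the robot and the scene stay as the last step left them, time stands still between calls to the robot, and variables do not carry over. Pictures are saved under pics/ and viewed, at most 10 in all, crops included, and the job is handed in when it is done.

```bash
mkdir -p pics; python3 - <<'E'
from plant import status, vision, bot
import cv2,numpy as np
for n in("top","side"):
    p,d=vision.snapshot(n); cv2.imwrite(f"pics/{n}0.png",p); np.save(f"pics/{n}0.npy",d)
    c=vision.camera_params(n); print(n,np.round(c["K"],1).tolist(),np.round(c["R"],3).tolist(),np.round(c["t"],3).tolist())
s=status.observe(); print({k:np.round(v,3).tolist() for k,v in s.items()})
E
```

```text
top [[412.7, 0.0, 251.6], [0.0, 412.7, 187.2], [0.0, 0.0, 1.0]] [[-0.009, -1.0, -0.016], [-0.992, 0.011, -0.123], [0.123, 0.014, -0.992]] [0.042, 0.583, 1.196]
side [[385.9, 0.0, 253.7], [0.0, 385.9, 192.4], [0.0, 0.0, 1.0]] [[-0.96, -0.28, 0.015], [-0.198, 0.638, -0.744], [0.199, -0.717, -0.668]] [0.568, 0.183, 0.995]
{'t': 0.1, 'q': [-1.224, 0.69, -0.195, 1.566, 0.157, 0.902, -0.215], 'joint_velocities': [-0.001, -0.003, 0.0, -0.001, -0.0, -0.001, -0.0], 'joint_efforts': [-0.003, -52.85, -1.271, -15.383, -0.053, 0.002, 0.0], 'position': [0.192, 0.594, 0.238], 'eef_rot': [-0.0, 0.156, 0.988, -0.001], 'contact_force': [-0.788, -0.456, -0.892], 'ft_torque': [0.048, 0.035, -0.02], 'gripper_force': 0.0, 'gripper_width': 0.088}
```

View pics/top0.png

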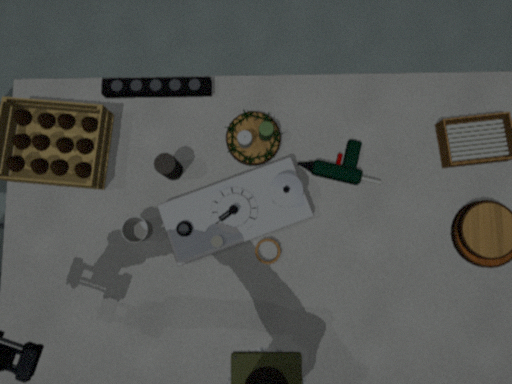

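View pics/side0.png

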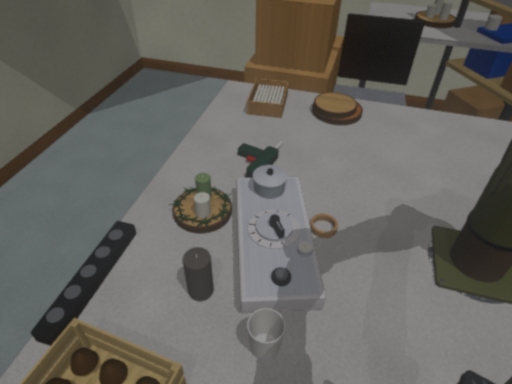

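The top view shows the dial hub near (235,209) with its pointer toward (221,219). The button is near (184,228), the pot at (288,187) and the tealight at (217,241). I'll enlarge that area.

```bash
python3 - <<'E'
import cv2
p=cv2.imread("pics/top0.png")[165:265,155:315]
p=cv2.convertScaleAbs(p,alpha=1.6)
cv2.imwrite("pics/c0.png",cv2.resize(p,None,fx=5,fy=5,interpolation=cv2.INTER_CUBIC))
E
```

```text
(no output)
```

View pics/c0.png

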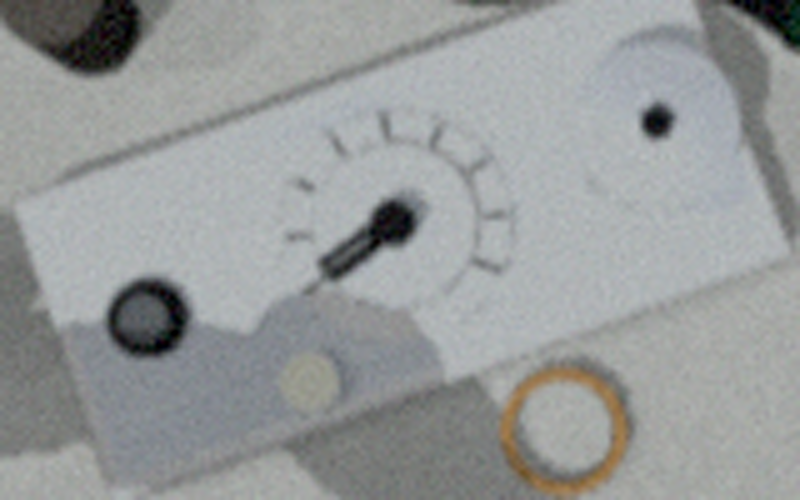

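The enlarged crop puts the hub at about (393,222), the pointer end at (330,272), the button at (148,317) and the tealight at (309,381). The pointer's off tick is at lower left, and the fourth tick clockwise is straight up at (387,125).

```bash
cat >h.py <<'E'
from plant import vision,status
import numpy as np
from scipy.spatial.transform import Rotation as Ro
def ray(n,u,v,z):
    c=vision.camera_params(n);R=np.array(c["R"]);t=np.array(c["t"]);o=-R.T@t
    d=R.T@np.linalg.solve(np.array(c["K"]),[u,v,1]);return o+d*(z-o[2])/d[2]
def crop(x,y,z,u0=155,v0=165,s=5,n="top"): return ray(n,u0+(x+.5)/s-.5,v0+(y+.5)/s-.5,z)
def pix(n,X):
    c=vision.camera_params(n);p=np.array(c["K"])@(np.array(c["R"])@X+np.array(c["t"]));return p[:2]/p[2]
def rel(goal,yaw): # goal: world xyz; yaw: world angle of tool x -> mm in current tool axes, twist z deg
    s=status.observe();q=np.array(s["eef_rot"]);R=Ro.from_quat(q[[1,2,3,0]]).as_matrix()
    tz=-(yaw-np.degrees(np.arctan2(R[1,0],R[0,0])));tz=(tz+180)%360-180
    print("travel",np.round(R.T@(np.array(goal)-s["position"])*1000,1),"twist z",round(np.radians(tz),3),"rad",round(tz,1),"deg","tilt",np.round(R[:,2],3))
E
python3 - <<'E'
from h import *
P=dict(hub=(393,222,.101),pend=(330,272,.101),button=(148,317,.082),tea=(309,381,.076),knob=(657,120,.129),cornerL=(15,208,.06),tickoff=(313,287,.064),tick4=(387,125,.064),tick8=(490,267,.064))
W={k:crop(*v) for k,v in P.items()}
for k,v in W.items(): print(k,np.round(v,4))
h=W["hub"]
ang=lambda v:np.degrees(np.arctan2(v[1],v[0]))
for k in("pend","tickoff","tick4","tick8","button","knob"): print(k,ang(W[k]-h),np.linalg.norm((W[k]-h)[:2]))
print("warmer axis",ang(W["button"]-W["knob"]),np.linalg.norm((W["button"]-W["knob"])[:2]))
for k in("hub","button","pend"): print(k,"side px",pix("side",W[k]))
u=W["pend"]-h;u[2]=0;u/=np.linalg.norm(u);p=np.array([u[1],-u[0],0])
g=h+.036*u-.030*p;g[2]=.24;print(g);rel(g,ang(-p))
E
```

```text
hub [0.5143 0.0872 0.101 ]
pend [0.4866 0.1226 0.101 ]
button [0.463  0.2281 0.082 ]
tea [0.426  0.1368 0.076 ]
knob [ 0.5671 -0.0603  0.129 ]
cornerL [0.5277 0.3106 0.06  ]
tickoff [0.4798 0.1358 0.064 ]
tick4 [0.5737 0.0927 0.064 ]
tick8 [0.4903 0.0333 0.064 ]
pend 128.00863984998205 0.04500193534481512
tickoff 125.37557805106778 0.05965284020993201
tick4 5.30456487271054 0.05958153836988398
tick8 -114.02407870242189 0.0589322463308831
button 110.03220452745956 0.14997756057531436
knob -70.2982218605283 0.15657194217001924
warmer axis 109.86343731737988 0.3065482289094101
hub side px [274.00974059 216.96229646]
button side px [280.55530466 270.49337851]
pend side px [281.55043264 229.36016924]
[0.46852358 0.09704606 0.24      ]
travel [-415.8 -388.    -1.3] twist z -0.976 rad -55.9 deg tilt [-0.    -0.002 -1.   ]
```

```bash
for i in 1 2 3; do python3 -m creep '{"travel":[[-27.7,-25.9,0],[-27.7,-25.9,0],[-27.7,-25.9,0],[-27.7,-25.9,0],[-27.7,-25.9,0]],"twist":[[0,0,0],[0,0,0],[0,0,0],[0,0,0],[0,0,0]],"jaw":[1,1,1,1,1]}' | tail -c 400; done
for i in 1 2; do python3 -m creep '{"travel":[[0,0,0],[0,0,0],[0,0,0],[0,0,0],[0,0,0]],"twist":[[0,0,-0.117],[0,0,-0.117],[0,0,-0.117],[0,0,-0.117],[0,0,0]],"jaw":[1,1,1,1,1]}'; done
python3 -c "
from h import *
rel([.4687,.0984,.13],215.5)"
```

```text
t: 0.6
position: [0.2847, 0.4272, 0.2385]
eef_rot: [-0.0, 0.156, 0.988, -0.0]
contact_force: [0.8, -0.4, -0.4]
gripper_width: 0.0506
gripper_force: 0.0
t: 1.1
position: [0.3766, 0.2615, 0.2386]
eef_rot: [-0.0, 0.156, 0.988, -0.0]
contact_force: [0.0, -0.1, 0.3]
gripper_width: 0.0099
gripper_force: 0.0
t: 1.6
position: [0.4685, 0.0957, 0.2385]
eef_rot: [-0.0, 0.156, 0.988, -0.0]
contact_force: [0.6, 0.4, 0.3]
gripper_width: 0.0006
gripper_force: 0.0
t: 2.1
position: [0.4679, 0.097, 0.2384]
eef_rot: [-0.0, -0.078, 0.997, 0.0]
contact_force: [0.3, 0.2, -0.1]
gripper_width: 0.0004
gripper_force: 0.0
t: 2.6
position: [0.4679, 0.0971, 0.2385]
eef_rot: [-0.0, -0.306, 0.952, 0.0]
contact_force: [0.2, -0.8, -0.1]
gripper_width: 0.0004
gripper_force: 0.0
travel [ -1.4   0.5 108.5] twist z 0.001 rad 0.1 deg tilt [-0.001  0.    -1.   ]
```

```bash
python3 -m creep '{"travel":[[-1.4,0.5,36],[0,0,36],[0,0,36],[0,0,0]],"twist":[[0,0,0],[0,0,0],[0,0,0],[0,0,0]],"jaw":[1,1,1,1]}'
python3 - <<'E'
from h import *
import cv2
p,d=vision.snapshot("side"); s=status.observe();print(pix("side",np.array(s["position"])),pix("side",np.array([.514,.0865,.101])),pix("side",np.array([.486,.1256,.101])))
c=cv2.convertScaleAbs(p[160:300,200:360],alpha=1.5);cv2.imwrite("pics/s1.png",cv2.resize(c,None,fx=4,fy=4,interpolation=cv2.INTER_CUBIC))
E
```

```text
t: 3.0
position: [0.4664, 0.0975, 0.1276]
eef_rot: [-0.004, -0.305, 0.952, -0.0]
contact_force: [-0.4, -0.6, 0.7]
gripper_width: 0.0005
gripper_force: 0.0
[292.26091078 215.82075154] [274.20044501 216.81153736] [281.5171543  230.28796462]
```

View pics/s1.png

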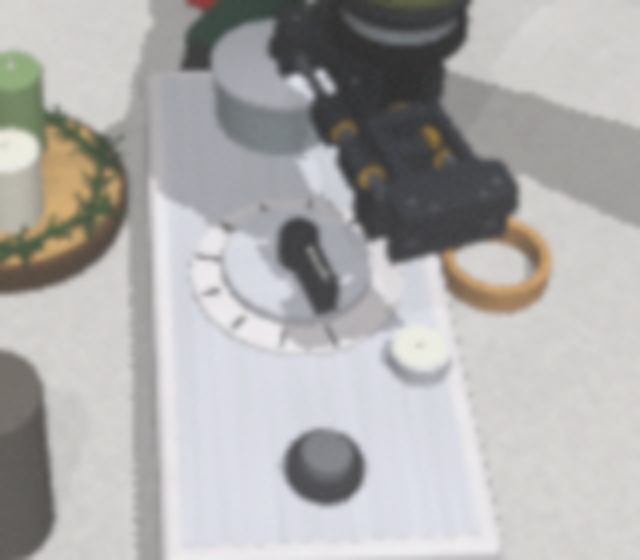

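The gripper's body hides the fingertips from the side. The pointer and hub, at about (320,300) and (298,232), match the calibration, and the tips have a clear path down on the robot's side of the pointer. I'll descend and close to near contact.

```bash
python3 -m creep '{"travel":[[0,0,15],[0,0,15],[0,0,12.5],[0,0,0],[0,0,0]],"twist":[[0,0,0],[0,0,0],[0,0,0],[0,0,0],[0,0,0]],"jaw":[1,1,1,1,1]}'
python3 -m creep '{"travel":[[-3,0,0],[-3,0,0],[-3,0,0],[-3,0,0],[0,0,0]],"twist":[[0,0,0],[0,0,0],[0,0,0],[0,0,0],[0,0,0]],"jaw":[1,1,1,1,1]}'
cat >>h.py <<'E'
def dial(h=(.514,.0865),a=125.5):
    s=status.observe();q=np.array(s["eef_rot"]);R=Ro.from_quat(q[[1,2,3,0]]).as_matrix()
    v=R[:2,:2].T@(np.array(h)-s["position"][:2])*1000
    yaw=np.degrees(np.arctan2(R[1,0],R[0,0]));print("hub in tool",np.round(v,1),"finger angle",round((a+90-yaw)%360,1),"F tool",np.round(R.T@np.array(s["contact_force"]),1),"z",round(s["position"][2],4),"t",s["t"])
E
python3 -c "
from h import *
dial()"
```

```text
t: 3.55
position: [0.4699, 0.0987, 0.0896]
eef_rot: [0.001, -0.306, 0.952, -0.0]
contact_force: [0.2, 0.4, 0.8]
gripper_width: -0.0001
gripper_force: 0.0
t: 4.05
position: [0.4793, 0.1059, 0.0883]
eef_rot: [0.0, -0.307, 0.952, 0.0]
contact_force: [0.6, 0.2, 0.5]
gripper_width: 0.0004
gripper_force: 0.0
hub in tool [-16.9 -36. ] finger angle 359.8 F tool [-0.5 -0.2 -0.5] z 0.0883 t 4.05
```

```bash
for i in 1 2 3 4; do python3 -m creep '{"travel":[[-1.9,0.85,0],[-1.9,0.85,0],[-1.9,0.85,0],[-1.9,0.85,0],[-1.9,0.85,0]],"twist":[[0,0,0.0524],[0,0,0.0524],[0,0,0.0524],[0,0,0.0524],[0,0,0.0524]],"jaw":[1,1,1,1,1]}' >/dev/null; python3 -c "
from h import *
dial()"; done
python3 - <<'E'
from h import *
import cv2
p,d=vision.snapshot("side")
c=cv2.convertScaleAbs(p[160:300,200:360],alpha=1.5);cv2.imwrite("pics/s2.png",cv2.resize(c,None,fx=4,fy=4,interpolation=cv2.INTER_CUBIC))
E
```

```text
hub in tool [-19.9 -35.6] finger angle 14.9 F tool [ 4.  -0.  -1.7] z 0.088 t 4.55
hub in tool [-17.8 -35.7] finger angle 29.9 F tool [ 0.2 -0.3 -0.5] z 0.0881 t 5.05
hub in tool [-18.7 -35.8] finger angle 45.0 F tool [ 2.7  0.2 -1. ] z 0.0881 t 5.55
hub in tool [-17.3 -35.5] finger angle 60.1 F tool [ 2.   0.1 -0.8] z 0.0882 t 6.05
```

View pics/s2.png

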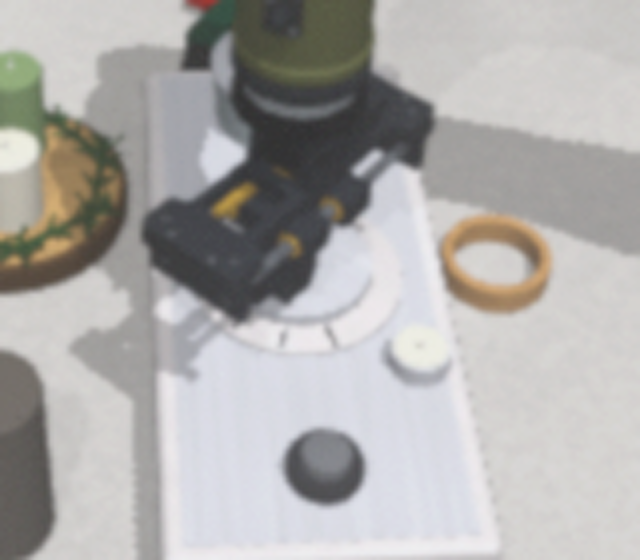

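The arm's body hides the pointer, but the forces show two push-and-release cycles, so the dial is near 60°. I'll continue in small steps.

```bash
python3 -c "
from h import *
dial()"
for i in 1 2 3 4; do python3 -m creep '{"travel":[[-1.9,0.85,0],[-1.9,0.85,0]],"twist":[[0,0,0.0524],[0,0,0.0524]],"jaw":[1,1]}' >/dev/null; python3 -c "
from h import *
dial()"; done
```

```text
hub in tool [-17.2 -35.7] finger angle 60.2 F tool [ 0.3 -0.3 -0.2] z 0.0882 t 6.1
hub in tool [-18.5 -35.3] finger angle 66.0 F tool [ 3.3 -1.5 -0.4] z 0.0881 t 6.3
hub in tool [-18.2 -35.4] finger angle 72.1 F tool [ 2.5 -0.4 -0.9] z 0.0881 t 6.5
hub in tool [-16.6 -35.8] finger angle 78.1 F tool [-0.   0.1 -0.6] z 0.0883 t 6.7
hub in tool [-16.6 -35.7] finger angle 84.1 F tool [ 0.1 -0.5  0.7] z 0.0883 t 6.9
```

The third click jumped at about 75°, as expected. Now the fourth.

```bash
for i in 1 2 3; do python3 -m creep '{"travel":[[-1.9,0.85,0],[-1.9,0.85,0]],"twist":[[0,0,0.0524],[0,0,0.0524]],"jaw":[1,1]}' >/dev/null; python3 -c "
from h import *
dial()"; done
for i in 1 2; do python3 -m creep '{"travel":[[-0.95,0.42,0],[-0.95,0.42,0]],"twist":[[0,0,0.0262],[0,0,0.0262]],"jaw":[1,1]}' >/dev/null; python3 -c "
from h import *
dial()"; done
```

```text
hub in tool [-17.7 -35.3] finger angle 90.1 F tool [ 1.9 -0.4 -1. ] z 0.0882 t 7.1
hub in tool [-18.2 -35.1] finger angle 96.1 F tool [ 3.6 -0.6 -1.6] z 0.0882 t 7.3
hub in tool [-18.1 -35.1] finger angle 102.1 F tool [ 4.1 -0.8 -2.9] z 0.0882 t 7.5
hub in tool [-16.  -35.9] finger angle 105.0 F tool [-0.6  0.3 -0.3] z 0.0883 t 7.7
hub in tool [-16.3 -35.7] finger angle 108.0 F tool [-0.8  0.3  0.2] z 0.0883 t 7.9
```

The force dropped at 105°, so the fourth click jumped. Next I raise the finger, work out the move to the button and look.

```bash
python3 -m creep '{"travel":[[2,0,0],[0,0,-20],[0,0,-30],[0,0,-30],[0,0,-20]],"twist":[[0,0,0],[0,0,0],[0,0,0],[0,0,0],[0,0,0]],"jaw":[1,1,1,1,1]}'
python3 - <<'E'
from h import *
import cv2
s=status.observe();q=np.array(s["eef_rot"]);R=Ro.from_quat(q[[1,2,3,0]]).as_matrix()
rel([.463,.228,.15],np.degrees(np.arctan2(R[1,0],R[0,0])))
for n in("side",):
    p,d=vision.snapshot(n)
    c=cv2.convertScaleAbs(p[160:300,200:360],alpha=1.5);cv2.imwrite(f"pics/s3.png",cv2.resize(c,None,fx=4,fy=4,interpolation=cv2.INTER_CUBIC))
b=(np.array([148+155*5,0])) 
# button from the earlier side picture: crop (327,457) centre of grey top
print(ray("side",200+327.5/4-.5,160+457.5/4-.5,.082))
E
```

```text
t: 8.4
position: [0.5425, 0.1155, 0.1901]
eef_rot: [0.001, 0.59, 0.807, 0.001]
contact_force: [1.0, 0.7, -0.9]
gripper_width: 0.0006
gripper_force: 0.0
travel [131.3 -41.8  40. ] twist z 0.0 rad 0.0 deg tilt [ 0.002  0.001 -1.   ]
[0.45907392 0.23651975 0.082     ]
```

View pics/s3.png

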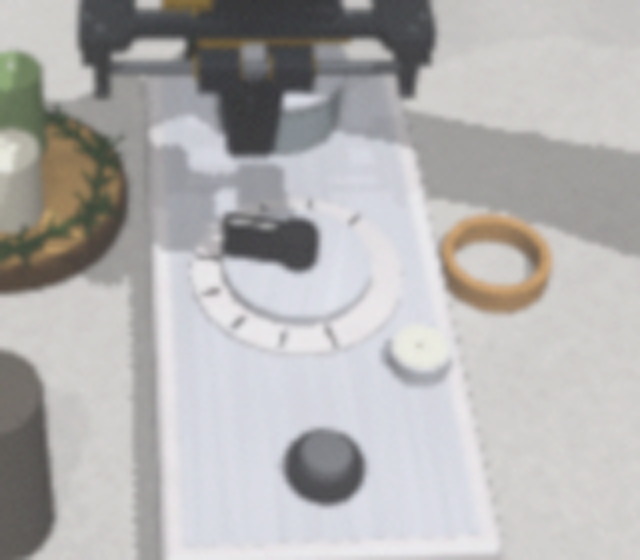

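The pointer now stands at the fourth tick from off (the off tick is at (330,335), and the pointer points to about (208,250)). Tealight and tape are unmoved. Moving over to the button.

```bash
python3 -m creep '{"travel":[[33.7,-10.7,0],[33.7,-10.7,0],[33.7,-10.7,0],[33.7,-10.7,0],[0,0,0]],"twist":[[0,0,0],[0,0,0],[0,0,0],[0,0,0],[0,0,0]],"jaw":[1,1,1,1,1]}' >/dev/null
python3 -m creep '{"travel":[[0,0,30],[0,0,30],[0,0,28],[0,0,0],[0,0,0]],"twist":[[0,0,0],[0,0,0],[0,0,0],[0,0,0],[0,0,0]],"jaw":[1,1,1,1,1]}'
python3 - <<'E'
from h import *
import cv2
p,d=vision.snapshot("side")
print(pix("side",np.array(status.observe()["position"])))
c=cv2.convertScaleAbs(p[200:340,200:360],alpha=1.5);cv2.imwrite(f"pics/s4.png",cv2.resize(c,None,fx=4,fy=4,interpolation=cv2.INTER_CUBIC))
E
```

```text
t: 9.45
position: [0.4604, 0.2303, 0.1002]
eef_rot: [-0.0, 0.591, 0.807, -0.0]
contact_force: [0.7, -0.1, 0.3]
gripper_width: 0.0007
gripper_force: 0.0
[281.6798511  266.41603933]
```

View pics/s4.png

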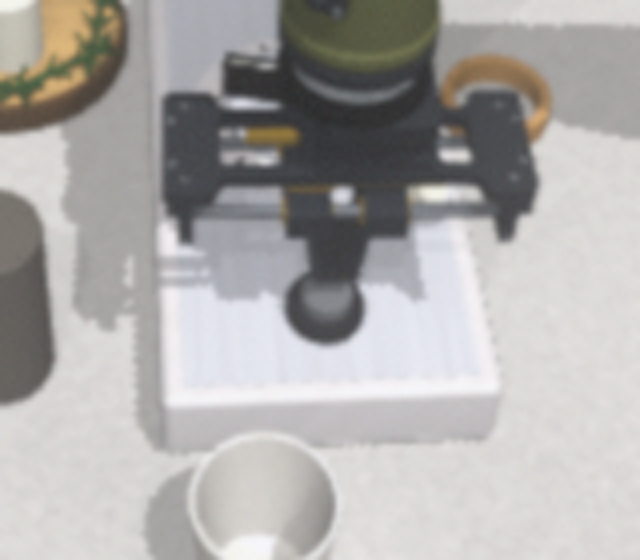

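The fingertip sits over the button, at (330,283) against a button centre near (327,297). Pressing now.

```bash
python3 -m creep '{"travel":[[0,0,8],[0,0,8],[0,0,2],[0,0,2],[0,0,0]],"twist":[[0,0,0],[0,0,0],[0,0,0],[0,0,0],[0,0,0]],"jaw":[1,1,1,1,1]}'|head -4
for i in 1 2 3; do python3 -m creep '{"travel":[[0,0,1],[0,0,1],[0,0,0]],"twist":[[0,0,0],[0,0,0],[0,0,0]],"jaw":[1,1,1]}' |head -4; done
```

```text
t: 10.0
position: [0.4602, 0.231, 0.0803]
eef_rot: [-0.0, 0.59, 0.807, 0.0]
contact_force: [-1.0, 0.1, 2.8]
t: 10.3
position: [0.4602, 0.231, 0.0783]
eef_rot: [-0.0, 0.59, 0.807, 0.0]
contact_force: [-0.8, 0.5, 3.0]
t: 10.6
position: [0.4602, 0.231, 0.0764]
eef_rot: [-0.0, 0.59, 0.807, 0.0]
contact_force: [-1.6, -0.6, 6.6]
t: 10.9
position: [0.4602, 0.231, 0.0761]
eef_rot: [0.0, 0.591, 0.807, 0.001]
contact_force: [-4.0, -1.3, 24.6]
```

It bottomed at 0.076 m, the full 6 mm of travel. Retracting straight up and clear, then checking.

```bash
python3 -m creep '{"travel":[[0,0,-4],[0,0,-6],[0,0,-20],[0,0,-40],[0,0,-40]],"twist":[[0,0,0],[0,0,0],[0,0,0],[0,0,0],[0,0,0]],"jaw":[1,1,1,1,1]}' >/dev/null
python3 -m creep '{"travel":[[30,-30,-10],[30,-40,0],[30,-40,0],[30,-40,0],[0,0,0]],"twist":[[0,0,0],[0,0,0],[0,0,0],[0,0,0],[0,0,0]],"jaw":[1,1,1,1,1]}'
python3 - <<'E'
from h import *
import cv2
p,d=vision.snapshot("top")
c=cv2.convertScaleAbs(p[100:280,110:400],alpha=1.5);cv2.imwrite("pics/t5.png",cv2.resize(c,None,fx=2.7,fy=2.7,interpolation=cv2.INTER_CUBIC))
E
```

```text
t: 11.9
position: [0.2739, 0.3018, 0.1938]
eef_rot: [-0.002, 0.585, 0.811, -0.002]
contact_force: [1.8, -0.1, 0.8]
gripper_width: 0.0006
gripper_force: 0.0
```

View pics/t5.png

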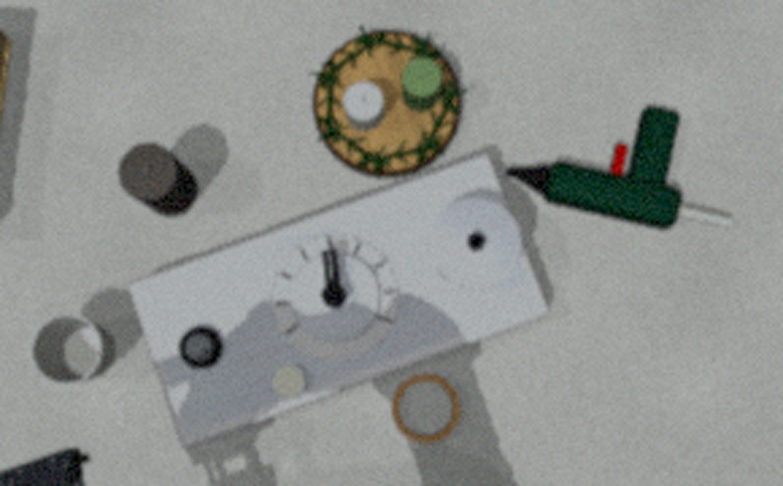

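The pointer at (334,292)→(330,245) stands on the fourth tick. The button at (201,346) is up and every other object is in place.

```bash
python3 -c "
from plant import hand_in
print(hand_in())"
```

```text
the job is handed in; nothing more can be done
None
```

The dial was turned clockwise exactly four clicks by fingertip, then the start button was pressed fully (6 mm) and sprang back; the arm moved clear, nothing else was disturbed, and the job was handed in at about 12 s.

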